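# Bond check on a shielded test box

## Task

Check the earth bond of the shielded test box: first push its open door fully shut so that it seats on its catch. Then take the spring-tipped test probe out of its stand and hold its tip on the middle of the round metal disc on the box's sloping top, the probe square to that slope and pressed gently, so that the spring tip sinks in about half way. Finish still holding the probe there, not letting go; the door stays shut, and the other things stay where they are.

Things in the scene. Friction and masses are not known exactly. Their poses are not given: they have to be found in the camera images.
- testbox: The shielded test box, fixed: grey case 120 deep (x) x 170 wide (y) mm, with a side-hinged front door. The front is 112 mm high; the top slopes up at 25 degrees from the front edge to 168 mm at the back. Origin on the worktop under the middle of its front face; own x points from the front into the box, y to its left, z up. A square thin aluminium plate on the slope, beside the disc, is not the target.
- disc_centre (a point): Middle of the top face of the round steel disc (28 mm diameter, in a 38 mm black ring) on the box's sloping top; the face stands 1 mm proud of the slope. 58 mm behind the front face, half way across. Its own z axis is square to the slope, pointing out (25 degrees from vertical, leaning to the front), its y is the box's y. Rigid.
- box_door (a joint): Door angle in rad: 0 = fully shut, grows as it opens (its free edge swings out of the front; starts 0.45 to 0.9). The leaf is 166 wide x 102 high x 8 mm, bottom 4 mm over the worktop, hinged about a vertical line at the front left edge of the box (seen from the front, +y side). Light friction: it stays where left. In the last 0.1 rad a sprung catch resists with about 4 N at the pull, until about 0.042 rad; past that it draws the door shut and keeps it at 0.
- door_hinge (a point): Point on the door's hinge line, 55 mm over the worktop. Its axes turn with the door: -x is the outward normal of the door's outer face, -y points along the leaf to the free edge.
- door_pull (a point): Middle of the outer end face of the door's black block-shaped pull (20 wide x 44 high mm, standing 34 mm out from the door face), 142 mm from the hinge along the leaf, 77 mm over the worktop. Axes as door_hinge: -x is the outward normal.
- stand: Fixed probe stand: grey block 50 x 50 mm, top 90 mm over the worktop, on a foot 80 x 80 x 5 mm, with an upright open through hole 23.5 mm wide from the top to the foot. Origin on the worktop under the hole.
- probe: Loose straight round cordless test probe, about 0.1 kg, 150 mm long, standing upright tip down in the stand with its collar resting on the stand's top. Origin at the end of the (extended) tip; own z axis along the probe from the tip to the butt. Along z: tip 0-22 mm (7 mm thick), nose and 18 mm barrel 22-75, collar 75-81 (32 mm thick), smooth rubber grip 81-145 (20 mm thick), end button to 150. In the stand its origin is 15 mm over the worktop.
- tip (a joint): How far the probe's sprung tip is pushed in, m: 0 = out, 0.020 = all the way. The spring gives about 0.75 N at the start and 250 N/m more (3.3 N half way in).
- tip_end (a point): The rounded end of the probe's sprung tip; moves with it. z axis as the probe's.
- bottle: Bystander: brown reagent bottle 56 mm wide, 118 mm high. Origin under its middle.
- vial: Bystander: screw-cap vial 30 mm wide, 50 mm high. Origin under its middle.
- vial_small: Bystander: smaller screw-cap vial 27 mm wide, 40 mm high. Origin under its middle.
- tape: Bystander: roll of tape 62 mm wide, 19 mm high, lying flat. Origin under its middle.
- weight: Bystander: calibration weight 21 mm wide, 22 mm high. Origin under its middle.
- loupe: Bystander: black loupe 42 mm wide, 40 mm high. Origin under its middle.
- glue: Bystander: glue bottle 28 mm wide, 92 mm high. Origin under its middle.

How it is judged:
On the way, in this order (a step that is already met when the one before it is completed fails the run):
1. the door is shut on its catch (value of joint box_door below 0.025 rad and contact force between probe and testbox below 0.1 N), for 0.3 s.
2. with the door shut, the probe's tip bears on the disc, square to it (value of joint box_door below 0.025 rad and distance between tip_end and disc_centre below 0.011 m and contact force between probe and testbox above 0.8 N and angle between the z axis of probe and the z axis of disc_centre, either way round below 0.2 rad), for 0.2 s.
At the end, for the whole second after the job is handed in: The door is within 0.025 rad of shut. The fingers still hold the probe, at rest and clear of its stand, with its tip within 11 mm of the disc's middle, its axis within 0.2 rad (11 degrees) of square to the slope, the sprung tip pushed in 4 to 17 mm, bearing on the box with 1 to 8 N (value of joint box_door below 0.025 rad and distance between tip_end and disc_centre below 0.011 m and angle between the z axis of probe and the z axis of disc_centre, either way round below 0.2 rad and value of joint tip between 0.004 and 0.017 m and contact force between probe and testbox between 1 and 8 N and contact force between the fingers and probe above 1 N and contact force between stand and probe below 0.1 N and linear speed of probe below 0.02 m/s); the arm keeps its last pose, push and grip.
It fails at once if the probe is pressed hard on the box (over 15 N) (contact force between probe and testbox above 15 N).
It fails at once if a bystander is moved more than 30 mm (distance of any of bottle, vial, vial_small, tape, weight, loupe, glue from where it was at the start of the episode above 0.03 m).
It also fails if it takes over 51 s, if anything falls off the work surface, if the arm or the gripper's body presses on something with over 40 N, if the wrist force passes 120 N, or if a joint passes its speed limit or range.

## Robot

A 6-joint arm with a two-finger parallel gripper is mounted at the origin on a cart in front of the work surface, level with it; the furniture and walls round the work are solid. World frame = base frame: x ahead of the robot, y to its left, z up, the work surface at z = 0. Lengths are in m, angles in rad, forces in N, time in s.
With the tool pointing down it reaches from about 0.3 to 0.775 m from the base axis. Payload 14.6 kg.
Tool frame: the origin (TCP) lies at the centre of the arm's flange, where the gripper is bolted on; the fingertips stand 199 mm ahead of it and the grasp point (between the pads) lies 180 mm ahead of it; z points along the fingers, y is the line along which they close (so a half turn about z gives the same grasp; the last joint's range is limited). The gripper opens to 94 mm and grips with 3 to 60 N. Pads are 16 mm wide; open, the fingers measure 119 mm over their backs; the gripper's body (75 mm by 177 mm) begins 78 mm behind the grasp point.
Start: joints at [1.148, 0.3, 1.521, -0, 1.321, -0.067], TCP at [0.192, 0.516, 0.405] pointing down, gripper open.
Joint ranges: [-3.03, 3.03], [-0.79, 2.21], [0.23, 2.52], [-1.04, 4.18], [0, 3.07], [-2.55, 2.55]. Speed limits (rad/s): [2.22, 2.22, 2.57, 3.14, 3.14, 3.14].

## Interface

Orientations are given as a unit quaternion [x, y, z, w].
In Python, from station import get_state, grab_frame, bot gives the robot as it stands. The module is installed in compiled form; this text tells all that it offers.
- The arm moves only by the tool apply_moves, never from a script. Its argument "targets" is a list of rows, each a list of 7 numbers: the shift along the tool's x, y, z in cm, then the turn, a rotation vector about the tool's x, y, z in degrees, then the opening, from 0 (shut) to 1 (fully open). In form: [[x, y, z, ax, ay, az, gripper], ...]. A call has 1 to 12 rows; each row is the pose to reach, as a shift and turn from the pose commanded when the call began, along the tool's axes at that moment; what a row does not reach only later rows make up. A row lasts 1/10 s, in which the tool goes at most 50 mm and 8.59 degrees, less where a joint would pass 70% of its speed; a pose out of reach is approached as far as the arm can. A call with a gripper value outside its range is refused whole. The fingers move at their own pace and stop on an object; "force" is the grip in N (left out, the last holds). Time passes only in rows, so rows that repeat a pose let the fingers close. It gives the time, the measured TCP pose, the force, the opening and the grip force at its end, in the units of the state.
- get_state(): the state, without advancing time (a new reading comes with each control period).
- grab_frame(name): name is "scene" or "top" or "wrist"; returns a dict with "img" (384x512x3 uint8, red, green, blue), "mtx" (3x3 intrinsics, pixels), "pose" (4x4, takes a point from camera to world coordinates). Camera axes: x right, y up, looking along -z (the intrinsics and any distortion apply to the point x, -y, -z); pixel columns grow to the right and rows downward; lengths in m; the calibration is good to about 2 mm. The wrist camera is an equidistant fisheye: a pixel r from the principal point sees the ray r / f radians off the axis. A picture is of the moment at which its call begins. There is no depth.
- bot.close_job(): hands the job in; it is judged then, once.
The state is a dict: "clock": time; "qpos": joint angles; "joint_velocities": joint speeds; "tau": joint torques, N m; "tool_pos": TCP position; "eef_rot": TCP orientation; "ft_force": force on the tool from outside, world axes, zero at the start; "moment": the same for the moment, N m; "width": finger opening in m; "gripper_force": force on a finger pad.
Only numpy, scipy, OpenCV 4.12 (cv2) and the standard library are available. Lean on these libraries where they do the work, as an engineer would, in place of code of your own. Each camera call takes 0.05 s, during which the arm holds its last target. There are 200 camera calls.

## Working session

There is one attempt and no reset: what is moved stays moved. The work goes in short steps, Python scripts to look and compute and a tool call to move; the robot and the scene stay as the last step left them, time stands still between calls to the robot, and variables do not carry over. Pictures are saved under pics/ and viewed, at most 10 in all, crops included, and the job is handed in when it is done.

Besides the shell and the picture viewer there is one more tool, called after "Call:" by a JSON object that holds its "method" and its "body". apply_moves: Moves the arm, as the interface text tells. Its arguments: {"type":"object","properties":{"targets":{"type":"array","items":{"type":"array","items":{"type":"number"}}},"force":{"type":"number"}},"required":["targets"]}

```bash
mkdir -p pics; python3 - <<'E'
from station import *
import cv2,numpy as np
for n in ["scene","top"]:
    f=grab_frame(n); cv2.imwrite(f"pics/{n}0.png",f["img"][:,:,::-1]); print(n,f["mtx"].round(1).tolist(),f["pose"].round(3).tolist())
    np.savez(f"{n}0.npz",**{k:f[k] for k in("img","mtx","pose")})
s=get_state();print(s)
E
```

```text
scene [[393.7, 0.0, 261.6], [0.0, 393.7, 196.6], [0.0, 0.0, 1.0]] [[0.659, 0.349, -0.666, -0.117], [-0.752, 0.289, -0.593, -0.612], [-0.014, 0.891, 0.453, 0.559], [0.0, 0.0, 0.0, 1.0]]
top [[378.6, 0.0, 259.3], [0.0, 378.6, 189.4], [0.0, 0.0, 1.0]] [[0.02, 0.994, -0.11, 0.45], [-1.0, 0.018, -0.018, -0.011], [-0.016, 0.111, 0.994, 1.296], [0.0, 0.0, 0.0, 1.0]]
{'clock': 0.1, 'qpos': array([ 1.14836070e+00,  3.00400731e-01,  1.52148284e+00,  1.80979714e-05,
        1.32068122e+00, -6.66407792e-02]), 'joint_velocities': array([ 0.00166738, -0.00220728, -0.002775  , -0.00053646,  0.00054529,
        0.00172672]), 'tau': array([ 6.52433428e-04, -5.32648230e+01, -3.53284907e+01,  7.09524332e-02,
        2.35185988e-02, -5.22928201e-05]), 'tool_pos': array([0.19159797, 0.51552463, 0.40416639]), 'eef_rot': array([ 1.76962763e-01,  9.84217427e-01, -4.69487371e-04, -1.26187282e-04]), 'ft_force': array([-0.58125434,  0.44339427,  0.50908241]), 'moment': array([-0.01638101, -0.01072096, -0.00911764]), 'gripper_force': 0.0, 'width': 0.09418816443768362}
```

View pics/scene0.png

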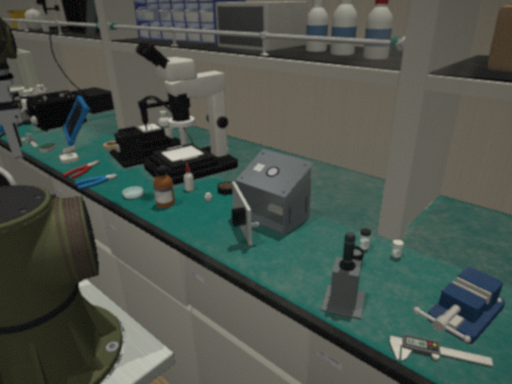

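View pics/top0.png

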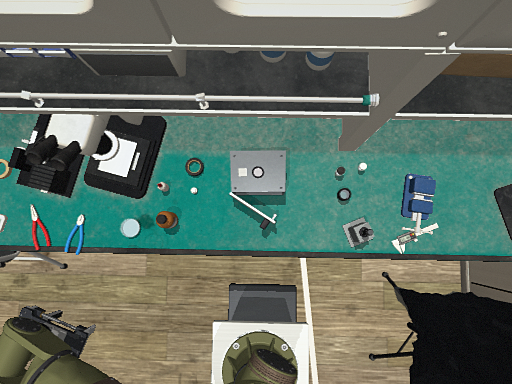

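The scene view shows the box at about (275,190), its door open with the pull at (238,215), and the stand with the probe at (347,270). The top view shows the disc at (258,172), the pull at (264,225), the stand at (360,232), and the bottle, glue and tape on the left.

```bash
python3 - <<'E'
import cv2
a=cv2.imread("pics/top0.png")[145:255,222:382]; b=cv2.imread("pics/scene0.png")[140:330,220:380]
cv2.imwrite("pics/c1.png",cv2.resize(a,None,fx=5,fy=5,interpolation=cv2.INTER_CUBIC))
cv2.imwrite("pics/c2.png",cv2.resize(b,None,fx=3,fy=3,interpolation=cv2.INTER_CUBIC))
E
```

```text
(no output)
```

View pics/c1.png

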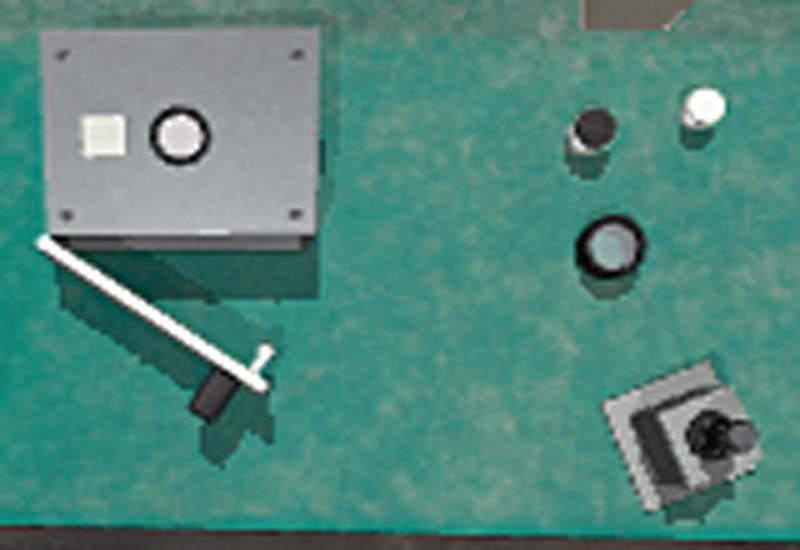

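View pics/c2.png

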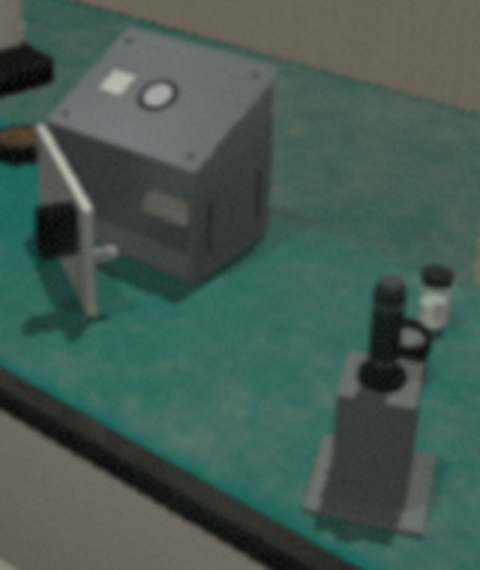

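```bash
cat > h.py <<'E'
import numpy as np
from scipy.spatial.transform import Rotation as R
def load(n): return dict(np.load(n))
def ray(f,u,v):
    K,P=f["mtx"],f["pose"]; d=np.array([(u-K[0,2])/K[0,0],-(v-K[1,2])/K[1,1],-1.])
    return P[:3,3],P[:3,:3]@d
def onz(f,u,v,z): o,d=ray(f,u,v); return o+d*(z-o[2])/d[2]
def tri(r1,r2):
    (o1,d1),(o2,d2)=r1,r2
    t=np.linalg.lstsq(np.c_[d1,-d2],o2-o1,rcond=None)[0]; a,b=o1+t[0]*d1,o2+t[1]*d2
    return (a+b)/2,np.linalg.norm(a-b)
E
python3 - <<'E'
from h import *
np.set_printoptions(precision=4,suppress=True)
T,S=load("top0.npz"),load("scene0.npz")
t=lambda u,v:(221.5+(u+.5)/5,144.5+(v+.5)/5)
s=lambda u,v:(219.5+(u+.5)/3,139.5+(v+.5)/3)
print("disc",onz(T,*t(180,135),.140),onz(S,*s(158,94),.14),tri(ray(T,*t(180,135)),ray(S,*s(158,94))))
print("butt",onz(T,*t(742,433),.165),tri(ray(T,*t(742,433)),ray(S,*s(390,285))))
print("collar",onz(T,*t(710,436),.096),onz(S,*s(383,374),.094))
for n,p,z in[("hinge",(43,242),.106),("free",(265,386),.106),("pull end mid",(207,415),.099),("FL",(48,236),.112),("FR",(316,234),.112),("BL",(40,30),.168),("BR",(320,28),.168),("loupe",(610,247),.04),("vial",(595,130),.05),("shelf",(620,20),.3)]: print(n,onz(T,*t(*p),z))
print("edge",onz(T,362,252,0), "rail z.4/.3",onz(T,260,105,.3),onz(T,260,105,.5))
print("bottle",onz(T,167,218,.118),"glue",onz(T,163,185,.09))
print("rail",tri(ray(T,376,99),ray(S,400,42)), "shelf", onz(T,260,92,.4))
E
```

```text
disc [0.6334 0.0169 0.14  ] [0.6308 0.0132 0.14  ] (array([0.6341, 0.0166, 0.1379]), np.float64(0.0009728621488529389))
butt [ 0.457  -0.3194  0.165 ] (array([ 0.4569, -0.3207,  0.1595]), np.float64(0.0005016866387875374))
collar [ 0.4551 -0.3183  0.096 ] [ 0.4543 -0.3233  0.094 ]
hinge [0.5689 0.103  0.106 ]
free [ 0.4808 -0.0387  0.106 ]
pull end mid [ 0.4621 -0.0027  0.099 ]
FL [0.5722 0.0994 0.112 ]
FR [ 0.5764 -0.0691  0.112 ]
BL [0.692  0.1025 0.168 ]
BR [ 0.696  -0.0673  0.168 ]
loupe [ 0.5789 -0.2679  0.04  ]
vial [ 0.6557 -0.2563  0.05  ]
shelf [ 0.674  -0.2206  0.3   ]
edge [ 0.3878 -0.3368  0.    ] rail z.4/.3 [0.7909 0.0102 0.3   ] [0.7224 0.006  0.5   ]
bottle [0.4859 0.2969 0.118 ] glue [0.5925 0.3221 0.09  ]
rail (array([ 0.7472, -0.2482,  0.4707]), np.float64(0.010288247224905128)) shelf [0.7895 0.0088 0.4   ]
```

Call:
{"method": "apply_moves", "body": {"targets": [[-39.2, -40, 0, 0, 0, -20.4, 0], [-39.2, -40, 0, 0, 0, -20.4, 0], [-39.2, -40, 0, 0, 0, -20.4, 0], [-39.2, -40, 0, 0, 0, -20.4, 0], [-39.2, -40, 0, 0, 0, -20.4, 0], [-39.2, -40, 0, 0, 0, -20.4, 0], [-39.2, -40, 0, 0, 0, -20.4, 0], [-39.2, -40, 0, 0, 0, -20.4, 0], [-39.2, -40, 0, 0, 0, -20.4, 0], [-39.2, -40, 0, 0, 0, -20.4, 0], [-39.2, -40, 0, 0, 0, -20.4, 0], [-39.2, -40, 0, 0, 0, -20.4, 0]], "force": 30}}

```text
clock: 1.3
tool_pos: [0.4206, 0.0006, 0.4044]
eef_rot: [0.002, 1.0, -0.0, -0.0]
ft_force: [0.9, 0.5, 0.1]
width: 0.0017
gripper_force: 0.0
```

Call:
{"method": "apply_moves", "body": {"targets": [[0, 0, 5, 0, 0, 0, 0], [0, 0, 10, 0, 0, 0, 0], [0, 0, 14, 0, 0, 0, 0], [0, 0, 14, 0, 0, 0, 0], [-2.4, 0, 14, 0, 0, 0, 0], [-3.6, 0, 14, 0, 0, 0, 0], [-4.6, -0.9, 14, 0, 0, 0, 0], [-5.5, -1.7, 14, 0, 0, 0, 0], [-6.4, -2.3, 14, 0, 0, 0, 0], [-7.4, -2.9, 14, 0, 0, 0, 0], [-8.2, -3.3, 14, 0, 0, 0, 0], [-8.6, -3.5, 14, 0, 0, 0, 0]]}}

```text
clock: 2.5
tool_pos: [0.5064, -0.0314, 0.2647]
eef_rot: [0.0, 1.0, -0.0, 0.0]
ft_force: [0.2, -0.2, 0.1]
width: 0.0006
gripper_force: 0.1
```

```bash
python3 - <<'E'
from station import *
import cv2
f=grab_frame("scene");a=f["img"][130:280,190:390,::-1]
cv2.imwrite("pics/d1.png",cv2.resize(a,None,fx=4,fy=4,interpolation=cv2.INTER_CUBIC))
E
```

```text
(no output)
```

View pics/d1.png

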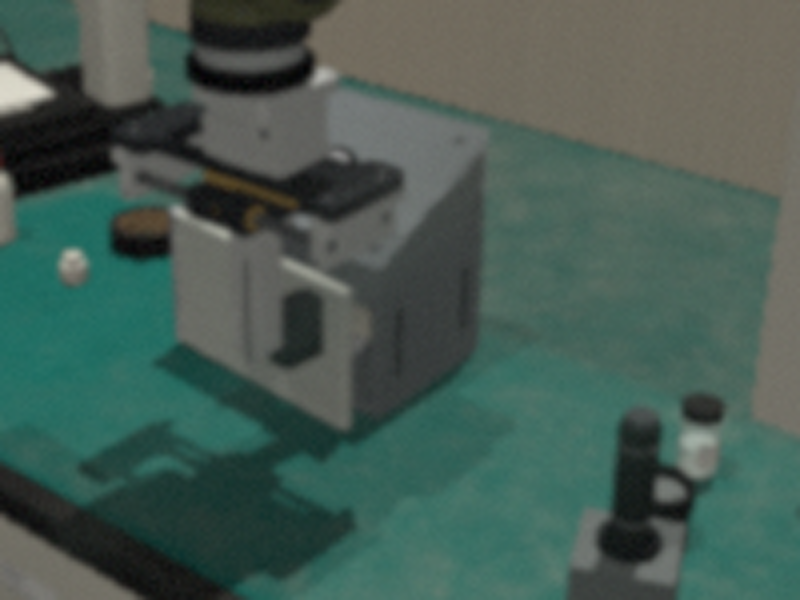

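The door is nearly shut, with the fingers on the pull around (300,290). I'll press on through the catch.

Call:
{"method": "apply_moves", "body": {"targets": [[-0.5, -0.4, 0, 0, 0, 0, 0], [-0.9, -0.6, 0, 0, 0, 0, 0], [-1.3, -0.8, 0, 0, 0, 0, 0], [-1.6, -0.9, 0, 0, 0, 0, 0], [-1.6, -0.9, 0, 0, 0, 0, 0]]}}

```text
clock: 3.05
tool_pos: [0.522, -0.04, 0.2647]
eef_rot: [-0.0, 1.0, -0.0, 0.0]
ft_force: [-0.2, 0.5, -0.3]
width: 0.0003
gripper_force: 0.0
```

Call:
{"method": "apply_moves", "body": {"targets": [[-0.3, 0, 0, 0, 0, 0, 0], [-0.5, 0, 0, 0, 0, 0, 0], [-0.5, 0, 0, 0, 0, 0, 0]]}}

```text
clock: 3.35
tool_pos: [0.5259, -0.04, 0.2646]
eef_rot: [-0.0, 1.0, -0.0, -0.003]
ft_force: [-19.5, -1.0, 12.8]
width: 0.0002
gripper_force: 9.6
```

Call:
{"method": "apply_moves", "body": {"targets": [[5, 0, 0, 0, 0, 0, 0], [7, 0, -5, 0, 0, 0, 0.7], [7, -5, -10, 0, 0, 0, 0.7], [7, -10, -14, 0, 0, 0, 0.7], [7, -15, -14, 0, 0, 0, 0.7], [7, -20, -14, 0, 0, 0, 0.7], [7, -25, -14, 0, 0, 0, 0.7], [7, -28, -14, 0, 0, 0, 0.7], [7, -28, -14, 0, 0, 0, 0.7], [7, -28, -14, 0, 0, 0, 0.7]]}}

```text
clock: 4.35
tool_pos: [0.4565, -0.3212, 0.4042]
eef_rot: [0.001, 1.0, 0.0, -0.0]
ft_force: [-0.4, -0.2, 0.2]
width: 0.0653
gripper_force: 0.0
```

```bash
python3 - <<'E'
from station import *
import cv2,numpy as np
f=grab_frame("wrist");print(f["mtx"].round(1).tolist(),f["pose"].round(4).tolist())
g=grab_frame("scene");h=grab_frame("top")
a=np.vstack([g["img"][130:330,190:390],h["img"][130:260,200:400]])
np.savez("wrist1.npz",**{k:f[k] for k in("img","mtx","pose")})
o=np.zeros((590,792,3),np.uint8); o[:384,:512]=f["img"]; o[:330,512:712]=a
cv2.imwrite("pics/w1.png",o[:,:,::-1])
E
```

```text
[[297.3, 0.0, 256.9], [0.0, 297.3, 193.0], [0.0, 0.0, 1.0]] [[0.0015, -0.9725, -0.233, 0.3894], [1.0, 0.0015, 0.0, -0.3216], [0.0003, -0.233, 0.9725, 0.3841], [0.0, 0.0, 0.0, 1.0]]
```

View pics/w1.png

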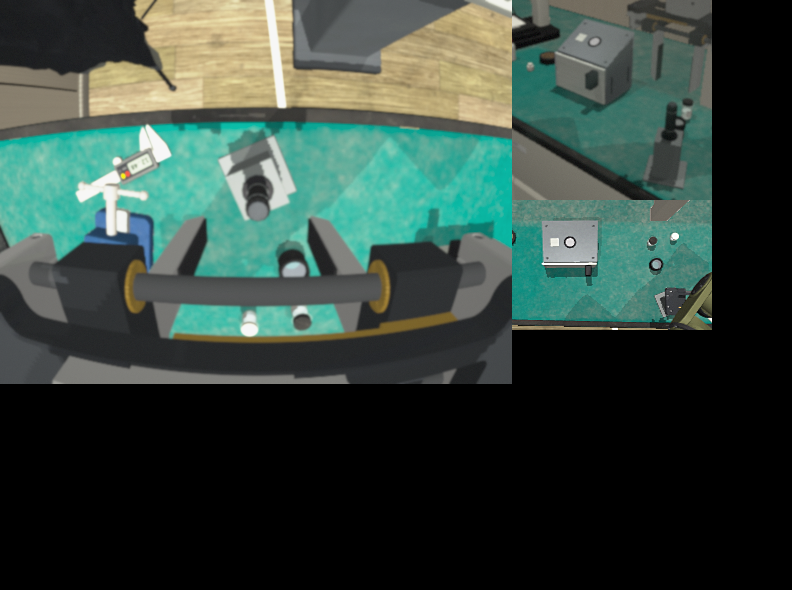

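The door is shut in both views. In the wrist view the probe's butt is at (258,211), between the fingers.

```bash
cat >> h.py <<'E'
def fray(f,u,v):
    K,P=f["mtx"],f["pose"]; p=np.array([u-K[0,2],v-K[1,2]])/K[0,0]; r=np.hypot(*p)+1e-9
    q=p/r*np.sin(r); return P[:3,3],P[:3,:3]@np.array([q[0],-q[1],-np.cos(r)])
def fonz(f,u,v,z): o,d=fray(f,u,v); return o+d*(z-o[2])/d[2]
E
python3 - <<'E'
from h import *
f=load("wrist1.npz"); print(fonz(f,258,211,.165),fonz(f,257,188,.093))
E
```

```text
[ 0.45613188 -0.32071199  0.165     ] [ 0.45397521 -0.32142124  0.093     ]
```

Call:
{"method": "apply_moves", "body": {"targets": [[0, 0, 5, 0, 0, 0, 0.7], [0, 0, 9.2, 0, 0, 0, 0.7], [0, 0, 9.2, 0, 0, 0, 0.7], [0, 0, 9.2, 0, 0, 0, 0], [0, 0, 9.2, 0, 0, 0, 0], [0, 0, 9.2, 0, 0, 0, 0], [0, 0, 9.2, 0, 0, 0, 0], [0, 0, 9.2, 0, 0, 0, 0]], "force": 35}}

```text
clock: 5.3
tool_pos: [0.4568, -0.32, 0.3134]
eef_rot: [-0.0, 1.0, -0.0, 0.0]
ft_force: [-0.4, -0.1, -0.3]
width: 0.0294
gripper_force: 0.0
```

Call:
{"method": "apply_moves", "body": {"targets": [[0, 0, 0, 0, 0, 0, 0], [0, 0, 0, 0, 0, 0, 0], [0, 0, 0, 0, 0, 0, 0]]}}

```text
clock: 5.6
tool_pos: [0.4568, -0.32, 0.3129]
eef_rot: [-0.0, 1.0, -0.0, 0.0]
ft_force: [-0.1, -1.3, 2.3]
width: 0.0195
gripper_force: 35.0
```

Call:
{"method": "apply_moves", "body": {"targets": [[0, 0, -2, 0, 0, 0, 0], [0, 0, -6, 0, 0, 0, 0], [0, 0, -11, 0, 0, 0, 0], [0, 0, -16, 0, 0, 0, 0], [-1, 4, -16, 0, -3, 0, 0], [-2, 9, -16, 0, -8, 0, 0], [-3, 14, -16, 0, -13, 0, 0], [-3.8, 19, -16, 0, -18, 0, 0], [-3.8, 24, -16, 0, -23, 0, 0], [-3.8, 29, -16, 0, -25, 0, 0], [-3.8, 33.3, -16, 0, -25, 0, 0], [-3.8, 33.3, -16, 0, -25, 0, 0]]}}

```text
clock: 6.8
tool_pos: [0.4942, 0.0172, 0.4726]
eef_rot: [-0.003, 0.976, 0.001, 0.216]
ft_force: [-0.5, -0.5, 0.1]
width: 0.0196
gripper_force: 35.0
```

```bash
python3 - <<'E'
from station import *
import cv2,numpy as np
for i in range(4): f=grab_frame("wrist")
g=grab_frame("scene")
print(f["pose"].round(4).tolist(),get_state()["tool_pos"],get_state()["eef_rot"],get_state()["width"])
np.savez("wrist2.npz",**{k:f[k] for k in("img","mtx","pose")});np.savez("scene2.npz",**{k:g[k] for k in("img","mtx","pose")})
o=np.zeros((600,800,3),np.uint8)
o[:300]=cv2.resize(f["img"][130:280,156:356],(400,300))[:, :].repeat(1,0) if 0 else 0
o[:,:]=0
o[:360,:400]=cv2.resize(f["img"][100:280,156:356],(400,360),interpolation=cv2.INTER_CUBIC); o[:560,400:]=cv2.resize(g["img"][90:230,230:330],(400,560),interpolation=cv2.INTER_CUBIC)
cv2.imwrite("pics/w2.png",o[:,:,::-1])
E
```

```text
[[-0.0012, -0.783, -0.622, 0.4423], [1.0, -0.001, -0.0007, 0.0122], [-0.0001, -0.622, 0.783, 0.4256], [0.0, 0.0, 0.0, 1.0]] [0.49480394 0.01202153 0.47247167] [ 5.77428676e-04  9.76345362e-01 -1.75287353e-04  2.16216028e-01] 0.019377020001607265
```

View pics/w2.png

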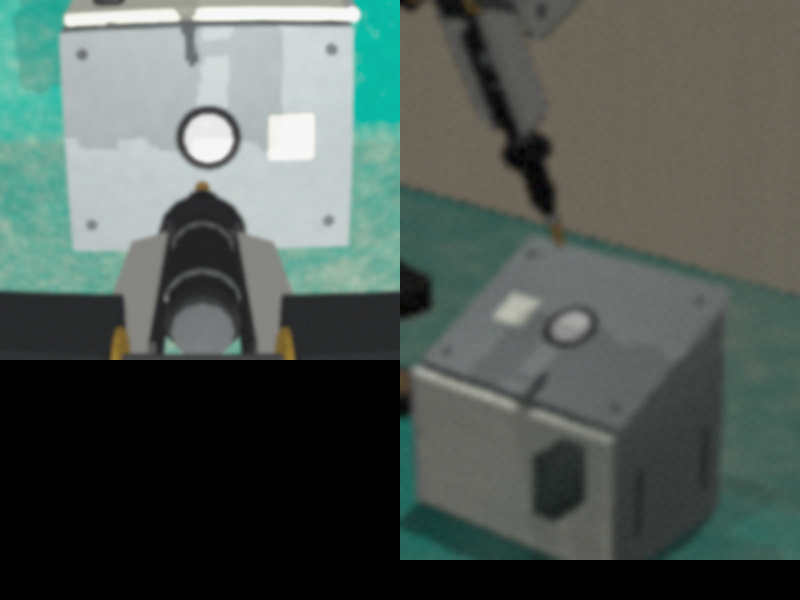

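The wrist view shows the disc at (208,137) and the tip at (202,187) in the left crop. The scene view shows the tip at (559,238) and the disc at (571,327). The door is shut.

```bash
python3 - <<'E'
from h import *
np.set_printoptions(precision=4,suppress=True)
W,S,T=load("wrist2.npz"),load("scene2.npz"),load("top0.npz")
w=lambda u,v:(155.5+(u+.5)/2,99.5+(v+.5)/2)
s=lambda u,v:(229.5+(u-400+.5)/4,89.5+(v+.5)/4)
print("disc wrist z.14",fonz(W,*w(208,137),.14),"tri WS",tri(fray(W,*w(208,137)),ray(S,*s(571,327))))
t=tri(fray(W,*w(202,186)),ray(S,*s(559,240)));print("tip",t)
from station import get_state
st=get_state();r=R.from_quat(st["eef_rot"]);print("tip expected",st["tool_pos"]+r.apply([0,0,.298]),r.as_matrix())
E
```

```text
disc wrist z.14 [0.6327 0.0158 0.14  ] tri WS (array([0.6345, 0.0159, 0.137 ]), np.float64(0.00043222810660371966))
tip (array([0.6177, 0.0123, 0.2047]), np.float64(0.00027115442575980346))
tip expected [0.6206 0.0118 0.2023] [[-0.9065  0.0012  0.4222]
 [ 0.0011  1.     -0.0006]
 [-0.4222 -0.0001 -0.9065]]
```

Call:
{"method": "apply_moves", "body": {"targets": [[1.4, 0.4, 2.5, 0, 0, 0, 0], [1.4, 0.4, 4.5, 0, 0, 0, 0], [1.4, 0.4, 5.7, 0, 0, 0, 0], [1.4, 0.4, 6.2, 0, 0, 0, 0], [1.4, 0.4, 6.4, 0, 0, 0, 0], [1.4, 0.4, 6.4, 0, 0, 0, 0]]}}

```text
clock: 7.65
tool_pos: [0.5091, 0.0168, 0.4093]
eef_rot: [0.0, 0.976, -0.0, 0.217]
ft_force: [-0.8, -0.5, -0.1]
width: 0.0194
gripper_force: 35.0
```

```bash
cat > look.py <<'E'
from station import *
from h import *
import cv2,sys
F=[]
for i in range(6): f=grab_frame("wrist"); F.append(get_state()["ft_force"])
g=grab_frame("scene");s=get_state();F=np.mean(F,0)
r=R.from_quat(s["eef_rot"]);print("F tool",r.inv().apply(F).round(2),"tip",(s["tool_pos"]+r.apply([0,0,.298])).round(4),s["clock"],s["width"])
o=np.zeros((560,800,3),np.uint8)
o[:360,:400]=cv2.resize(f["img"][100:190,206:306],(400,360),interpolation=cv2.INTER_CUBIC); o[:,400:]=cv2.resize(g["img"][90:230,230:330],(400,560),interpolation=cv2.INTER_CUBIC)
cv2.imwrite(sys.argv[1],o[:,:,::-1])
E
python3 look.py pics/w3.png
```

```text
F tool [ 0.57 -0.47 -0.03] tip [0.6352 0.0171 0.1391] 8.0 0.019358701130052277
```

View pics/w3.png

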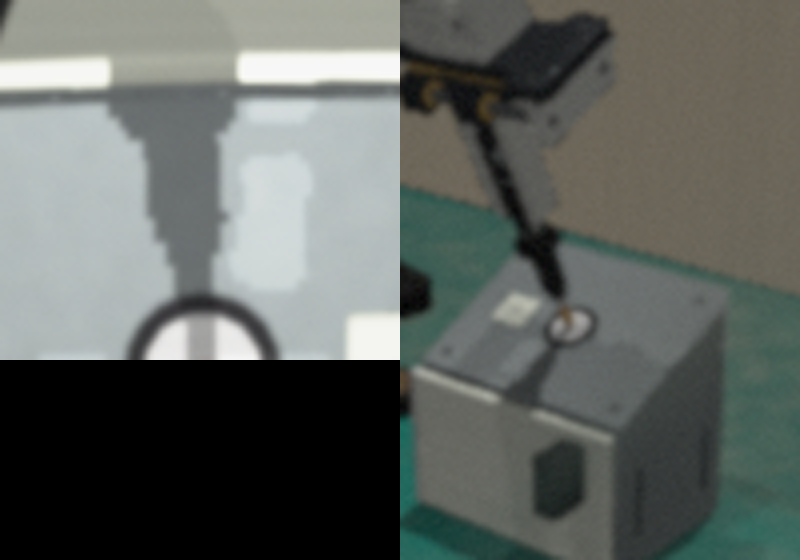

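The tip appears just over the middle of the disc, at (567,328) in the scene crop. I'll advance in small steps.

Call:
{"method": "apply_moves", "body": {"targets": [[0, 0, 0.2, 0, 0, 0, 0], [0, 0, 0.4, 0, 0, 0, 0], [0, 0, 0.5, 0, 0, 0, 0], [0, 0, 0.5, 0, 0, 0, 0], [0, 0, 0.5, 0, 0, 0, 0]]}}

```text
clock: 8.5
tool_pos: [0.5112, 0.0171, 0.4043]
eef_rot: [-0.0, 0.976, 0.0, 0.217]
ft_force: [0.2, -0.8, 1.5]
width: 0.0195
gripper_force: 35.0
```

```bash
python3 look.py pics/w4.png
```

```text
F tool [-0.65  0.14 -1.11] tip [0.6372 0.0171 0.1342] 8.85 0.01932766918579777
```

Call:
{"method": "apply_moves", "body": {"targets": [[0, 0, 0.2, 0, 0, 0, 0], [0, 0, 0.4, 0, 0, 0, 0], [0, 0, 0.6, 0, 0, 0, 0], [0, 0, 0.7, 0, 0, 0, 0], [0, 0, 0.7, 0, 0, 0, 0], [0, 0, 0.7, 0, 0, 0, 0], [0, 0, 0.7, 0, 0, 0, 0], [0, 0, 0.7, 0, 0, 0, 0]]}}

```text
clock: 9.65
tool_pos: [0.5141, 0.0171, 0.3979]
eef_rot: [-0.0, 0.976, 0.0, 0.217]
ft_force: [0.8, 0.2, 2.6]
width: 0.0192
gripper_force: 35.0
```

```bash
python3 look.py pics/w5.png
```

```text
F tool [-0.85 -0.27 -3.63] tip [0.6401 0.0171 0.1278] 10.0 0.019354024069793967
```

View pics/w5.png

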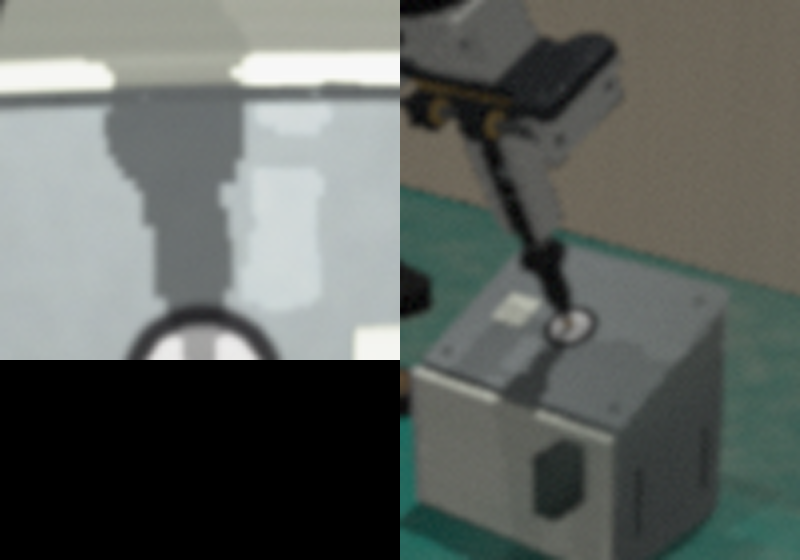

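The tip is on the disc near its middle, around (568,326), with about half of the sprung tip showing. The push is 3.6 N (about half way in), and the door is shut.

```bash
python3 -c "
from station import bot
print(bot.close_job())"
```

```text
the job is handed in; nothing more can be done
None
```

I pushed the door shut, and the gripper is still holding the probe square on the disc near its middle at about 3.6 N, with the spring tip about half way in; I handed the job in, and it returned no verdict.

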